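# Put the handlebar stems into their trays by length

### The job

Three handlebar stems of different lengths lie among the parts on the bike workshop's bench. Put each one into the shallow blue tray made for its length (shortest stem in the shortest tray, middle in the middle, longest in the longest), lying flat on the tray's floor inside the rim. Leave the pedal, the cassette, the bottle and the spacer ring where they are.

Things in the scene. Friction and masses are not known exactly. Their poses are not given: they have to be found in the camera images.
- stem_short: Loose aluminium stem, shortest of 3: 110 mm long. Origin: centre of its underside, near the centre of mass; z up, x along it. Bar clamp at x=+34: drum lying across, 42 dia, 44 wide. Steerer clamp at x=-36: upright drum, 38 dia, 40 tall, hole on top. Body between: 34 wide (y), z 5 to 37; grip it across at the origin (room for 22 mm pads). 80 to 200 g. Starts with x within 0.4 rad of world x.
- tray_short: Blue tray (dark floor) fixed to the bench, shortest of 3 by length: inside 134 mm long (x) and 66 wide (y), walls 3 thick, floor 4 above the bench, rim 14 above it. Origin: centre of its underside, on the bench; z up, x within 0.2 rad of world x. Leaves 24 mm lengthways and 22 mm sideways round its stem, which may lie either way round.
- stem_medium: Loose aluminium stem, middle one of 3: 135 mm long. Origin: centre of its underside, near the centre of mass; z up, x along it. Bar clamp at x=+46.5: drum lying across, 42 dia, 44 wide. Steerer clamp at x=-48.5: upright drum, 38 dia, 40 tall, hole on top. Body between: 34 wide (y), z 5 to 37; grip it across at the origin (room for 22 mm pads). 80 to 200 g. Starts with x within 0.4 rad of world x.
- tray_medium: Blue tray (dark floor) fixed to the bench, middle one of 3 by length: inside 159 mm long (x) and 66 wide (y), walls 3 thick, floor 4 above the bench, rim 14 above it. Origin: centre of its underside, on the bench; z up, x within 0.2 rad of world x. Leaves 24 mm lengthways and 22 mm sideways round its stem, which may lie either way round.
- stem_long: Loose aluminium stem, longest of 3: 160 mm long. Origin: centre of its underside, near the centre of mass; z up, x along it. Bar clamp at x=+59: drum lying across, 42 dia, 44 wide. Steerer clamp at x=-61: upright drum, 38 dia, 40 tall, hole on top. Body between: 34 wide (y), z 5 to 37; grip it across at the origin (room for 22 mm pads). 80 to 200 g. Starts with x within 0.4 rad of world x.
- tray_long: Blue tray (dark floor) fixed to the bench, longest of 3 by length: inside 184 mm long (x) and 66 wide (y), walls 3 thick, floor 4 above the bench, rim 14 above it. Origin: centre of its underside, on the bench; z up, x within 0.2 rad of world x. Leaves 24 mm lengthways and 22 mm sideways round its stem, which may lie either way round.
- pedal: Bystander: black platform pedal, loose, a flat frame about 94 mm along x, 72 mm along y, 25 mm high, with a steel axle stub 14 mm thick out to y = +57 mm; shuffled among the stems and trays. Origin: centre of its underside, on the bench.
- cassette: Bystander: steel sprocket cassette lying flat beyond the stems, loose, 102 mm in diameter, 32 mm high. Origin: centre of its underside, on the bench.
- lube: Bystander: white bottle with a black cap, loose, 48 mm in diameter, 130 mm high, standing beyond the stems. Origin: centre of its underside, on the bench.
- spacer: Bystander: black headset spacer, loose, a ring 38 mm outside, 29 mm inside, 20 mm high, lying on the robot's side of the stems. Origin: centre of its underside, on the bench.
Not all that is in view belongs to the job. What is shaped like the stem_medium but green or pink is not meant.

How it is judged:
At the end, for the whole second after the job is handed in: Each stem is in the tray of its own length: centres within 20 mm of each other horizontally, the stem's underside less than 7.5 mm above the tray's underside (that is, on its floor, which is at 4 mm), level within 0.05 rad, and at rest (horizontal distance between stem_short and tray_short below 0.02 m and z of stem_short in the frame of tray_short below 0.0075 m and angle between each of stem_short, stem_medium, stem_long's own z axis and vertical below 0.05 rad and linear speed of each of stem_short, stem_medium, stem_long below 0.02 m/s and angular speed of each of stem_short, stem_medium, stem_long below 0.2 rad/s and horizontal distance between stem_medium and tray_medium below 0.02 m and z of stem_medium in the frame of tray_medium below 0.0075 m and horizontal distance between stem_long and tray_long below 0.02 m and z of stem_long in the frame of tray_long below 0.0075 m); the robot touches nothing.
It fails at once if the pedal is moved more than 25 mm or tipped over (distance of pedal from where it was at the start of the episode above 0.025 m or angle between pedal's own z axis and vertical above 0.5 rad).
It fails at once if the cassette is moved more than 25 mm or tipped over (distance of cassette from where it was at the start of the episode above 0.025 m or angle between cassette's own z axis and vertical above 0.5 rad).
It fails at once if the lube is moved more than 25 mm or tipped over (distance of lube from where it was at the start of the episode above 0.025 m or angle between lube's own z axis and vertical above 0.5 rad).
It fails at once if the spacer is moved more than 25 mm or tipped over (distance of spacer from where it was at the start of the episode above 0.025 m or angle between spacer's own z axis and vertical above 0.5 rad).
It also fails if it takes over 77 s, if anything falls off the work surface, if the arm or the gripper's body presses on something with over 40 N, if the wrist force passes 120 N, or if a joint passes its speed limit or range.

### The arm

A 7-joint arm with a two-finger parallel gripper is mounted at the origin on the work surface. World frame = base frame: x ahead of the robot, y to its left, z up, the work surface at z = 0. Lengths are in m, angles in rad, forces in N, time in s.
With the tool pointing down it reaches from about 0.425 to 0.875 m from the base axis. Payload 4.7 kg.
Tool frame: the origin (TCP) lies where the fingers leave the gripper's body, on its centre line; the fingertips stand 73 mm ahead of it and the grasp point (between the pads) lies 54 mm ahead of it; z points along the fingers, y is the line along which they close (so a half turn about z gives the same grasp; the last joint's range is limited). The gripper opens to 85 mm and grips with 20 to 120 N. Pads are 22 mm wide; open, the fingers measure 114 mm over their backs; the gripper's body (76 mm by 85 mm) begins 54 mm behind the grasp point. The pads swing forward as they close: fully open they stand 13 mm farther back than shut.
Start: joints at [-1.192, 0.321, -0.07, 1.45, 0.023, 1.371, -0.057], TCP at [0.232, 0.607, 0.304] pointing down, gripper open.
Joint ranges: [-2.86, 2.86], [-0.3, 2.09], [-1.38, 1.24], [0.06, 2.45], [-1.56, 4.7], [0.09, 2.05], [-2.69, 2.69]. Speed limits (rad/s): [2.57, 2.57, 3.14, 3.14, 3.14, 3.14, 3.14].

### API

Orientations are given as a rotation vector (axis times angle).
In Python, from workcell import bot gives the robot as it stands.
- The arm moves only by the tool jog_arm, called after "Call:" as a command line: name --pt "numbers of a row" for each row, then --argument value for the rest. Schema: {"type":"object","properties":{"steps":{"type":"array","items":{"type":"number"},"minItems":6,"maxItems":72},"finger_gap":{"type":"number"},"force":{"type":"number"},"only":{"type":"string"},"quiet":{"type":"boolean"},"lines":{"type":"string"}},"required":["steps"],"additionalProperties":false}. steps is one flat list of numbers that holds 1 to 12 rows one after another, with no inner brackets; each row has 6 numbers: dx, dy, dz in shares of the most that a row can go, 1 being 50 mm, then a rotation vector rx, ry, rz in shares of pi rad (1.0 is pi rad); each row shifts and turns the commanded pose from where the row before left it, along the tool's axes as they then stand; what a row does not reach is not made up. A row lasts 1/10 s, in which the tool goes at most 0.05 m and 0.15 rad, less where a joint would pass 70% of its speed; a pose out of reach is approached as far as the arm can. finger_gap is the opening from 0.0 (shut) to 1.0 (fully open), set as the call begins (left out keeps the last). The fingers move at their own pace and stop on an object; force is the grip in N (left out, the last holds). Time passes only in rows, so rows that do not move let the fingers close. The tool returns the time, the measured TCP pose, the force, the opening and the grip force at its end. only (a regular expression) keeps the lines of the reply that match it, lines (a string "A,B") keeps lines A to B, and quiet returns only ok. A shift or turn number past 1, either way, is cut back to 1. Input that does not fit is refused with a message, and nothing moves.
- bot.state(): the state, without advancing time (a new reading comes with each control period).
- bot.capture(name): name is "scene" or "top" or "wrist"; returns a dict with "image" (400x640x3 uint8, red, green, blue), "z_map" (400x640 float32, m along the optical axis (not along the pixel's ray), 0 where there is no reading), "fx", "fy", "cx", "cy" (pixels), "cam_to_world" (4x4, takes a point from camera to world coordinates); the wrist camera has in their place "tool_from_camera" (4x4, takes a point from camera to tool coordinates, whose origin is the TCP and whose axes are the flange's). Camera axes: x right, y up, looking along -z (the intrinsics and any distortion apply to the point x, -y, -z); pixel columns grow to the right and rows downward; lengths in m; the calibration is good to about 2 mm. The wrist camera is an equidistant fisheye: a pixel r from the principal point sees the ray r / f radians off the axis. A picture is of the moment at which its call begins: read the wrist's pose just before it.
- bot.finish_job(): hands the job in; it is judged then, once.
The state is a dict: "clock": time; "joint_pos": joint angles; "qvel": joint speeds; "effort": joint torques, N m; "ee_pos": TCP position; "orientation": TCP orientation; "force": force on the tool from outside, world axes, zero at the start; "wrist_torque": the same for the moment, N m; "opening": opening from 0.0 (shut) to 1.0 (fully open); "gripper_force": force on a finger pad.
Only numpy, scipy, OpenCV 4.12 (cv2) and the standard library are available. Lean on these libraries where they do the work, as an engineer would, in place of code of your own. Each camera call takes 0.05 s, during which the arm holds its last target. There are 200 camera calls.

## Working session

There is one attempt and no reset: what is moved stays moved. The work goes in short steps, Python scripts to look and compute and a tool call to move; the robot and the scene stay as the last step left them, time stands still between calls to the robot, and variables do not carry over. Pictures are saved under pics/ and viewed, at most 14 in all, crops included, and the job is handed in when it is done.

```bash
mkdir -p pics; ls
```

Run:
```python
from workcell import bot
import cv2,numpy as np
for n in ("scene","top"):
    c=bot.capture(n); cv2.imwrite(f"pics/{n}0.png",c["image"][:,:,::-1]); np.savez(f"{n}0.npz",**{k:c[k] for k in c})
    print(n,[c[k] for k in("fx","fy","cx","cy")],c["cam_to_world"].round(3).tolist(), [k for k in c])
s=bot.state();print(s)
```

```text
pics
scene [498.2961490457309, 498.2961490457309, 323.9802936648546, 198.97744959195668] [[0.744, -0.406, 0.53, 1.249], [0.668, 0.479, -0.57, -0.753], [-0.022, 0.778, 0.627, 0.864], [0.0, 0.0, 0.0, 1.0]] ['image', 'z_map', 'fx', 'fy', 'cx', 'cy', 'cam_to_world']
top [421.69550605499415, 421.69550605499415, 321.8292476645658, 196.86968198919246] [[0.01, 0.998, -0.06, 0.469], [-1.0, 0.008, -0.024, -0.01], [-0.023, 0.06, 0.998, 1.214], [0.0, 0.0, 0.0, 1.0]] ['image', 'z_map', 'fx', 'fy', 'cx', 'cy', 'cam_to_world']
{'clock': 0.1, 'joint_pos': array([-1.19192688,  0.32172738, -0.0700849 ,  1.45156473,  0.02257844,
        1.37080705, -0.05689444]), 'qvel': array([-1.82590168e-03, -7.34684181e-04, -5.47703194e-04, -2.90205703e-03,
        3.85723251e-04,  5.29675418e-05,  1.15240372e-03]), 'effort': array([-5.69795475e-05, -4.94874859e+01, -3.83978756e-01, -3.15207517e+01,
        1.28359723e-02,  7.35973008e-03, -1.63045223e-05]), 'ee_pos': array([0.23177973, 0.60688086, 0.30294083]), 'orientation': array([-5.69717920e-01, -3.08925799e+00,  2.67513688e-03]), 'force': array([-0.06966931,  0.17568826, -0.22869382]), 'wrist_torque': array([0.00712467, 0.03916401, 0.05723027]), 'gripper_force': 0.0, 'opening': 0.9961656399377753}
```

View pics/top0.png

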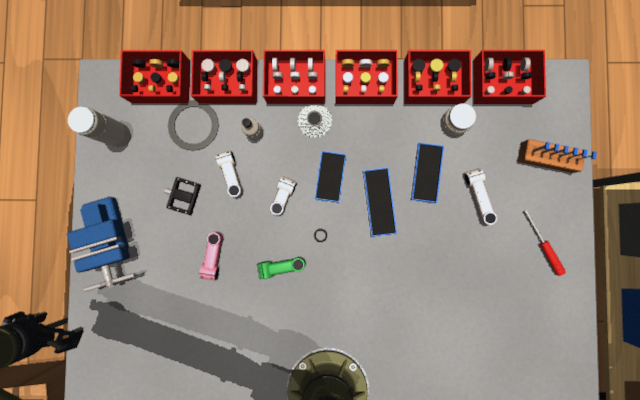

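View pics/scene0.png

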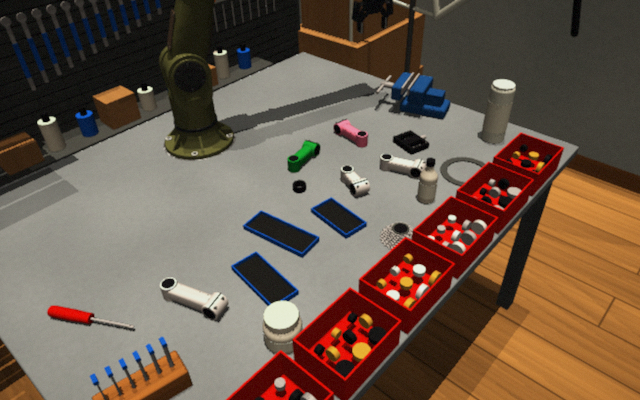

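The top view has up as +x and left as +y. The white stems are at (230,174), (283,196) and (481,196). The trays are at (331,177), (380,202) and (427,173). The pedal is at (183,196), the lube bottle at (251,129), the cassette at (314,121) and the spacer at (320,236). The green and pink stems are decoys.

Create h.py:
```python
import numpy as np,cv2
def world(c):
    v,u=np.mgrid[0:400,0:640]; z=c["z_map"]
    p=np.stack([(u-c["cx"])/c["fx"]*z,-(v-c["cy"])/c["fy"]*z,-z,np.ones_like(z)],-1)
    return (p@np.asarray(c["cam_to_world"]).T)[...,:3]
def rect(P):
    (c,(w,h),a)=cv2.minAreaRect((P[:,:2]*1000).astype(np.float32).reshape(-1,1,2))
    if w<h: w,h,a=h,w,a+90
    a=(a+90)%180-90
    return np.round([*c,w,h],1),round(np.radians(a),3)
```

Run:
```python
from h import *
c=dict(np.load("top0.npz")); P=world(c); im=c["image"].astype(int); R,G,B=im[...,0],im[...,1],im[...,2]
m=P[...,2]; print("bench z",np.median(m[210:240,330:350]),np.median(m[220:260,420:460]))
def comp(name,mask,seeds):
    n,l,st,ce=cv2.connectedComponentsWithStats(mask.astype(np.uint8))
    for s,(u,v,r) in seeds.items():
        sub=l[v-r:v+r,u-r:u+r]; ids=np.unique(sub[sub>0]); 
        if not len(ids): print(s,"none");continue
        k=max(ids,key=lambda i:(sub==i).sum()); q=P[l==k]; q=q[np.isfinite(q).all(1)&(q[:,2]>-.02)]
        print(name,s,len(q),rect(q),"z",np.percentile(q[:,2],[5,50,95]).round(3))
comp("stem",(m>.015),dict(med=(230,174,8),sho=(283,196,6),lon=(481,196,8),pink=(210,256,8),green=(282,267,8),pedal=(183,196,12),cass=(314,121,8),lube=(251,129,6),lube2=(460,118,6)))
comp("tray",((B>R+30)|((R<70)&(G<70)&(B<70))),dict(sho=(331,177,6),lon=(380,202,6),med=(427,173,6),spacer=(320,236,8)))
```

```text
bench z 0.0012483321857722496 0.001809834776910324
stem med 666 (array([536. , 175.6, 381.2, 102.3]), np.float64(0.963)) z [0.025 0.039 0.045]
stem sho 545 (array([521.9,  66.5, 177.8, 109.1]), np.float64(1.264)) z [0.027 0.04  0.045]
stem lon 883 (array([ 490.8, -233. ,  441. ,  159.3]), np.float64(-1.296)) z [0.022 0.039 0.045]
stem pink 701 (array([434.9, 196.9, 401.2, 123.1]), np.float64(-1.109)) z [0.025 0.038 0.045]
stem green 659 (array([375.6,  82.1, 252. ,  73.8]), np.float64(-1.063)) z [0.031 0.039 0.045]
stem pedal 584 (array([491. , 238.2, 489.4,  94. ]), np.float64(1.293)) z [0.017 0.022 0.026]
stem cass 487 (array([640.9,   4.7, 336.6,  74.5]), np.float64(0.303)) z [0.016 0.029 0.037]
stem lube 347 (array([614.5, 102.3, 364.4,  47.1]), np.float64(0.787)) z [0.031 0.088 0.132]
stem lube2 3073 (array([ 690.4, -238.1,  586.8,  244.1]), np.float64(-0.406)) z [0.023 0.056 0.083]
tray sho 1282 (array([ 5.726e+02, -1.000e-01,  2.023e+02,  7.560e+01]), np.float64(-0.139)) z [0.001 0.006 0.016]
tray lon 1795 (array([524. , -94.8, 195.4, 182. ]), np.float64(0.128)) z [0.002 0.006 0.016]
tray med 1551 (array([ 541.3, -204.6,  382.9,  160.3]), np.float64(-0.819)) z [0.002 0.006 0.017]
tray spacer 25 (array([440.3,   6.7,  64.6,  24.2]), np.float64(-0.778)) z [0.002 0.021 0.025]
```

Create seg.py:
```python
from h import *
def run(c,S,T):
    P=world(c); im=c["image"].astype(int); R,G,B=im[...,0],im[...,1],im[...,2]; m=P[...,2]; ok=(c["z_map"]>.1)&(m<.2)
    for name,mask,seeds in(("stem",ok&(m>.013),S),("tray",ok&(m<.03)&((B>R+30)|((R<70)&(G<70)&(B<70))),T)):
        n,l,_,_=cv2.connectedComponentsWithStats(mask.astype(np.uint8))
        for s,(u,v,r) in seeds.items():
            sub=l[v-r:v+r,u-r:u+r]; ids=np.unique(sub[sub>0])
            if not len(ids): print(s,"none");continue
            k=max(ids,key=lambda i:(sub==i).sum()); q=P[l==k]
            print(name,s,len(q),*rect(q),"z",np.percentile(q[:,2],[5,50,95]).round(3))
S=dict(med=(230,174,8),sho=(283,196,6),lon=(481,196,8),pink=(210,256,8),green=(282,267,8),pedal=(183,196,12),cass=(314,121,8),lube=(251,129,6),jar=(460,118,6))
T=dict(sho=(331,177,6),lon=(380,202,6),med=(427,173,6),spacer=(320,236,8))
```

Run:
```python
from seg import *
run(dict(np.load("top0.npz")),S,T)
```

```text
stem med 663 [603.3 281.2 133.4  45.1] 0.325 z [0.025 0.039 0.045]
stem sho 543 [542.4 131.7 108.6  44.7] -0.363 z [0.027 0.039 0.045]
stem lon 886 [ 544.4 -423.6  159.4   46. ] 0.283 z [0.021 0.039 0.045]
stem pink 705 [372.9 328.7 134.7  45.1] -0.142 z [0.023 0.038 0.045]
stem green 660 [345.6 131.5 133.1  45.4] -1.355 z [0.031 0.039 0.045]
stem pedal 608 [545.3 428.3  95.   93.9] 1.282 z [0.015 0.022 0.026]
stem cass 532 [765.   43.3  76.1  75.5] 0.249 z [0.014 0.028 0.036]
stem lube 349 [726.5 214.9  47.7  43. ] -0.923 z [0.029 0.088 0.132]
stem jar 3115 [ 833.9 -302.8  229.4  178.4] 0.025 z [0.02  0.055 0.083]
tray sho 1280 [601.7  -4.1 143.9  75.6] -0.135 z [0.001 0.006 0.016]
tray lon 1790 [ 530.7 -146.9  195.4   77. ] 0.129 z [0.002 0.006 0.016]
tray med 1545 [ 615.7 -283.3  170.3   79.6] -0.121 z [0.002 0.006 0.017]
tray spacer 15 [433.1  10.3  29.2  10.3] 0.109 z [0.001 0.021 0.024]
```

Create go.py:
```python
import sys,numpy as np
from scipy.spatial.transform import Rotation as Ro
from workcell import bot
def go(x,y,z,yaw):
    s=bot.state(); R=Ro.from_rotvec(s["orientation"])
    c=[]
    for k in(0,np.pi):
        a=yaw+k; T=Ro.from_matrix(np.array([[np.cos(a),np.sin(a),0],[np.sin(a),-np.cos(a),0],[0,0,-1]]))
        c.append((R.inv()*T,T))
    r,T=min(c,key=lambda q:q[0].magnitude()); d=np.array([x,y,z])-s["ee_pos"]
    print("t",s["clock"],"rot",r.as_rotvec().round(3),"d after rot",T.inv().apply(d).round(4),"now",R.inv().apply(d).round(4),"j1,j7",s["joint_pos"][[0,6]].round(2))
if __name__=="__main__": go(*map(float,sys.argv[1:]))
```

```bash
python3 go.py .603 .281 .2 .325
```

Run:
```python
from seg import *
for n in("top0.npz","scene0.npz"):
    c=dict(np.load(n));P=world(c); im=c["image"].astype(int); b=(im[...,2]>im[...,0]+30)&(im[...,2]>im[...,1]+20)&(P[...,2]<.04)&(c["z_map"]>.1)
    for x,y in((602,-4),(531,-147),(616,-283)):
        k=b&(abs(P[...,0]*1000-x)<115)&(abs(P[...,1]*1000-y)<58)
        print(n,k.sum(),*rect(P[k]))
    w=(im.min(-1)>90)&(P[...,2]>.018)&(P[...,2]<.06)&(c["z_map"]>.1)
    for x,y in((603,281),(542,132),(544,-424)):
        k=w&(np.hypot(P[...,0]*1000-x,P[...,1]*1000-y)<95)
        print(n,"stem",k.sum(),*rect(P[k]))
```

```text
t 0.1 rot [-0.002 -0.001 -0.69 ] d after rot [-0.2477 -0.4274  0.1029] now [-0.463  -0.1718  0.1033] j1,j7 [-1.19 -0.06]
top0.npz 304 [601.7  -4.1 143.9  75.6] -0.135
top0.npz 412 [ 530.7 -146.9  195.4   77. ] 0.129
top0.npz 365 [ 615.1 -283.3  169.1   79.6] -0.121
top0.npz stem 556 [603.1 281.9 133.2  44.4] 0.318
top0.npz stem 471 [530.8 101.3 109.7 108.6] 1.208
top0.npz stem 678 [ 544.6 -424.4  159.2   44.4] 0.283
scene0.npz 486 [600.5   1.3 144.9  88.3] -0.141
scene0.npz 660 [ 523.3 -139.6  202.    90. ] 0.121
scene0.npz 538 [ 612.8 -278.1  168.    81.9] -0.137
scene0.npz stem 355 [601.6 280.4 133.5  47.3] 0.284
scene0.npz stem 324 [539.1 132.4 113.3  45.7] -0.384
scene0.npz stem 953 [ 541.5 -425.6  163.    46.4] 0.278
```

The manual's scale: shifts go in shares of 50 mm and turns go in shares of pi rad. Converting my numbers, -0.138 rad / 3.1416 = -0.0439.

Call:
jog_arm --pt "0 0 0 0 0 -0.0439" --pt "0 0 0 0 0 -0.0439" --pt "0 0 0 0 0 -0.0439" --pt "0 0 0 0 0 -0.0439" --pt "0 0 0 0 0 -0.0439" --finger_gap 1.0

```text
refused: steps: the value is too short (schema: minItems 6). Nothing was moved.
```

I used the wrong layout. The manual says one flat list, 6 numbers to a row, no inner brackets; once more.

Call:
jog_arm --steps '[0,0,0,0,0,-0.0439,0,0,0,0,0,-0.0439,0,0,0,0,0,-0.0439,0,0,0,0,0,-0.0439,0,0,0,0,0,-0.0439]' --finger_gap 1.0

```text
clock: 0.6
ee_pos: [0.2319, 0.607, 0.3033]
orientation: [0.517, -3.098, 0.002]
force: [-0.1, 0.4, 0.3]
opening: 0.999
gripper_force: 0.0
```

Call:
jog_arm --steps '[-0.5,-0.86,0.2,0,0,0,-0.5,-0.86,0.2,0,0,0,-0.5,-0.86,0.2,0,0,0,-0.5,-0.86,0.2,0,0,0,-0.5,-0.86,0.2,0,0,0,-0.5,-0.86,0.2,0,0,0,-0.5,-0.86,0.2,0,0,0,-0.5,-0.86,0.2,0,0,0,-0.5,-0.86,0.2,0,0,0,-0.46,-0.8,0.2,0,0,0,0,0,0,0,0,0]'

```text
clock: 1.7
ee_pos: [0.6032, 0.2768, 0.2027]
orientation: [0.49, -3.102, 0.011]
force: [-0.6, -1.3, -0.3]
opening: 0.999
gripper_force: 0.0
```

```bash
python3 go.py .603 .281 .2 .325
```

Run:
```python
from workcell import bot
import cv2
c=bot.capture("wrist");cv2.imwrite("pics/w1.png",c["image"][:,:,::-1]);print(c["tool_from_camera"].round(3),c["fx"],c["cx"],c["cy"])
```

```text
t 1.7 rot [-0.007 -0.002 -0.012] d after rot [-0.0011  0.0041  0.0027] now [-0.0011  0.0041  0.0027] j1,j7 [-0.54  1.44]
[[-0.     0.948  0.319  0.082]
 [ 1.     0.     0.001  0.   ]
 [ 0.     0.319 -0.948 -0.069]
 [ 0.     0.     0.     1.   ]] 309.70691628693146 318.76720623878094 197.10144389505314
```

View pics/w1.png

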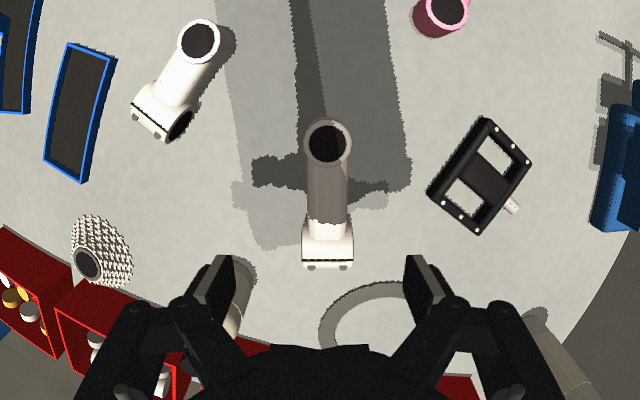

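The wrist view shows the medium stem upright at columns 300–352, about 4 mm right of centre, as measured. The fingers are clear of the lube bottle (235,300) and the pedal (480,180).

In the tool's units: 0.03 m is 0.6, 0.025 m is 0.5, -0.012 rad / 3.1416 = -0.0038.

Call:
jog_arm --steps '[-0.02,0.08,0.6,-0.0022,-0.0006,-0.0038,0,0,0.6,0,0,0,0,0,0.6,0,0,0,0,0,0.5,0,0,0,0,0,0,0,0,0]'

```text
clock: 2.25
ee_pos: [0.5944, 0.2911, 0.0858]
orientation: [0.529, -3.089, -0.009]
force: [-0.4, -0.2, -0.0]
opening: 0.999
gripper_force: 0.0
```

```bash
python3 go.py .603 .281 .088 .325
```

```text
t 2.25 rot [ 0.007 -0.007  0.014] d after rot [-0.005  -0.0123 -0.0022] now [-0.0048 -0.0124 -0.0023] j1,j7 [-0.55  1.45]
```

Call:
jog_arm --steps '[0,0,0,0,0,0,0,0,0,0,0,0,0,0,0,0,0,0,0,0,0,0,0,0,0,0,0,0,0,0,0,0,0,0,0,0]' --finger_gap 0.0 --force 50

```text
clock: 2.85
ee_pos: [0.5994, 0.2913, 0.0924]
orientation: [-0.526, 3.093, 0.013]
force: [-0.7, -0.9, 6.4]
opening: 0.382
gripper_force: 51.6
```

Call:
jog_arm --steps '[0,0,0,0,0,0,0,0,0,0,0,0,0,0,0,0,0,0]'

```text
clock: 3.15
ee_pos: [0.5994, 0.2913, 0.0924]
orientation: [-0.526, 3.093, 0.013]
force: [-0.5, -0.9, 8.0]
opening: 0.38
gripper_force: 51.6
```

```bash
python3 go.py .603 .281 .088 .325; python3 -c "
from workcell import bot
import cv2
c=bot.capture('wrist');cv2.imwrite('pics/w2.png',c['image'][:,:,::-1])"
```

```text
t 3.15 rot [0.007 0.006 0.012] d after rot [-0.0001 -0.0109  0.0044] now [ 0.     -0.0109  0.0044] j1,j7 [-0.55  1.45]
```

View pics/w2.png

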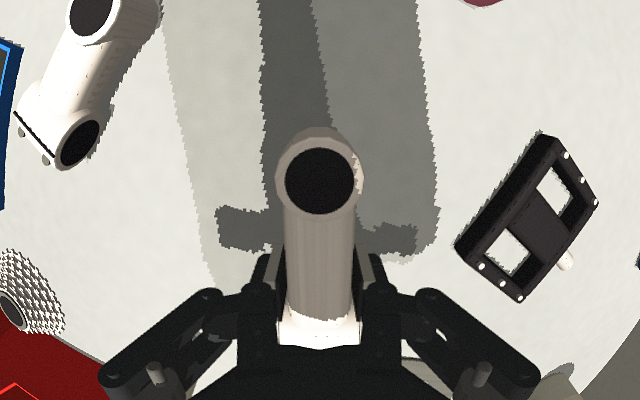

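The pads hold the body of the medium stem, with the steerer drum at (320,180) and the bar clamp below it. I'll lift it and check.

In the tool's units: -0.04 m is -0.8, -0.02 m is -0.4.

Call:
jog_arm --steps '[0,0,-0.4,0,0,0,0,0,-0.8,0,0,0,0,0,-0.8,0,0,0,0,0,-0.8,0,0,0,0,0,-0.4,0,0,0,0,0,0,0,0,0,0,0,0,0,0,0,0,0,0,0,0,0]'

```text
clock: 4.0
ee_pos: [0.5972, 0.2894, 0.2479]
orientation: [0.527, -3.094, -0.01]
force: [0.3, -0.2, -1.2]
opening: 0.383
gripper_force: 50.6
```

```bash
python3 go.py .615 -.283 .25 -.121
```

```text
t 4.0 rot [ 0.006 -0.003  0.458] d after rot [-0.0868 -0.566  -0.0021] now [ 0.1726 -0.546  -0.0054] j1,j7 [-0.55  1.44]
```

In the tool's units: 0.115 rad / 3.1416 = 0.0366.

Call:
jog_arm --steps '[0,0,0,0,0,0.0366,0,0,0,0,0,0.0366,0,0,0,0,0,0.0366,0,0,0,0,0,0.036,0,0,0,0,0,0]'

```text
clock: 4.5
ee_pos: [0.5974, 0.2894, 0.248]
orientation: [-0.19, -3.132, -0.008]
force: [0.9, 0.4, -0.8]
opening: 0.383
gripper_force: 50.7
```

Call:
jog_arm --steps '[-0.06,-0.4,0,0,0,0,-0.12,-0.8,0,0,0,0,-0.16,-1,0,0,0,0,-0.16,-1,0,0,0,0,-0.16,-1,0,0,0,0,-0.16,-1,0,0,0,0,-0.16,-1,0,0,0,0,-0.16,-1,0,0,0,0,-0.16,-1,0,0,0,0,-0.16,-1,0,0,0,0,-0.12,-1,0,0,0,0,-0.12,-0.8,0,0,0,0]'

```text
clock: 5.7
ee_pos: [0.6137, -0.2662, 0.2458]
orientation: [-0.192, -3.134, -0.009]
force: [0.3, -0.5, -0.6]
opening: 0.383
gripper_force: 50.6
```

Call:
jog_arm --steps '[0,-0.3,0,0,0,0,0,0,0,0,0,0,0,0,0,0,0,0,0,0,0,0,0,0]'

```text
clock: 6.1
ee_pos: [0.615, -0.2731, 0.2459]
orientation: [-0.183, -3.135, -0.015]
force: [0.2, 0.4, -0.4]
opening: 0.385
gripper_force: 50.6
```

```bash
python3 go.py .615 -.283 .15 -.121;  python3 - <<'E'
from workcell import bot
from h import *
c=bot.capture("wrist");cv2.imwrite("pics/w3.png",c["image"][:,:,::-1])
c=bot.capture("top");cv2.imwrite("pics/t3.png",c["image"][:,:,::-1])
E
```

```text
t 6.1 rot [ 0.009 -0.001  0.004] d after rot [-0.0012 -0.0099  0.0959] now [-0.0013 -0.0108  0.0958] j1,j7 [0.07 1.96]
```

View pics/w3.png

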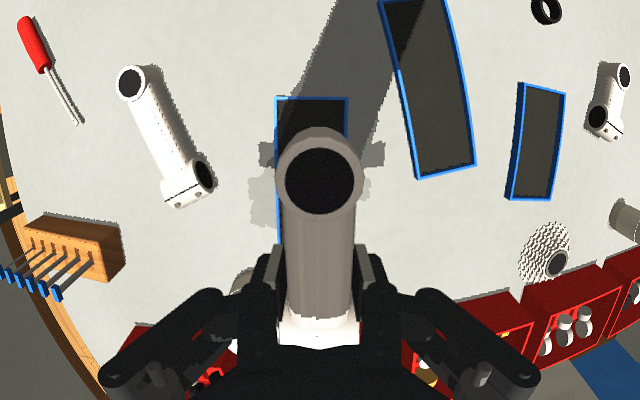

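The tray (columns 276–348) sits about 10 mm left of the held stem, which agrees with the numbers. I'll shift it over and lower it.

In the tool's units: 0.035 m is 0.7, -0.01 m is -0.2, 0.009 rad / 3.1416 = 0.0029.

Call:
jog_arm --steps '[-0.02,-0.2,0.4,0.0029,0,0.0013,0,0,0.7,0,0,0,0,0,0.7,0,0,0,0,0,0,0,0,0,0,0,0,0,0,0,0,0,0,0,0,0]'

```text
clock: 6.8
ee_pos: [0.6154, -0.286, 0.1586]
orientation: [0.194, 3.133, -0.004]
force: [0.8, 0.6, 0.0]
opening: 0.385
gripper_force: 50.6
```

```bash
python3 go.py .615 -.283 .097 -.121;  python3 - <<'E'
from workcell import bot
from h import *
c=bot.capture("wrist");cv2.imwrite("pics/w4.png",c["image"][:,:,::-1])
E
```

```text
t 6.8 rot [-0.003  0.003 -0.003] d after rot [0.0008 0.003  0.0616] now [0.0009 0.0031 0.0616] j1,j7 [0.09 1.99]
```

View pics/w4.png

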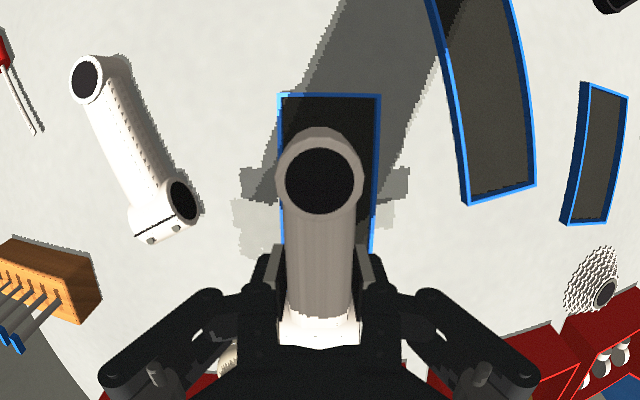

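The tray is at columns 279–381, so its centre is around 330 and the tool needs about +6 mm in y. The scene camera agrees.

In the tool's units: 0.02 m is 0.4, 0.006 m is 0.12, -0.003 rad / 3.1416 = -0.001.

Call:
jog_arm --steps '[0.02,0.12,0.2,-0.001,0.001,0,0,0,0.4,0,0,0,0,0,0.3,0,0,0,0,0,0.2,0,0,0,0,0,0.12,0,0,0,0,0,0,0,0,0,0,0,0,0,0,0,0,0,0,0,0,0]'

```text
clock: 7.65
ee_pos: [0.6138, -0.2802, 0.0965]
orientation: [-0.196, -3.132, -0.002]
force: [-2.2, 0.8, 5.7]
opening: 0.383
gripper_force: 51.3
```

```bash
python3 go.py .615 -.280 .097 -.121
```

```text
t 7.65 rot [ 0.001 -0.003 -0.004] d after rot [-0.0011  0.0004 -0.0005] now [-0.0011  0.0004 -0.0005] j1,j7 [0.1 2. ]
```

Call:
jog_arm --steps '[0,0,0,0,0,0,0,0,0,0,0,0,0,0,0,0,0,0,0,0,0,0,0,0]' --finger_gap 0.6

```text
clock: 8.05
ee_pos: [0.6135, -0.2798, 0.0949]
orientation: [-0.196, -3.131, -0.002]
force: [-0.2, -0.3, 0.8]
opening: 0.596
gripper_force: 0.0
```

Call:
jog_arm --steps '[0,0,-0.2,0,0,0,0,0,-0.6,0,0,0,0,0,-0.8,0,0,0,0,0,-0.8,0,0,0,0,0,-0.6,0,0,0,0,0,0,0,0,0,0,0,0,0,0,0]'

```text
clock: 8.75
ee_pos: [0.6144, -0.2803, 0.2465]
orientation: [-0.196, -3.134, -0.002]
force: [0.3, 0.4, -0.3]
opening: 0.602
gripper_force: 0.0
```

```bash
python3 go.py .543 -.425 .25 .283
```

Run:
```python
from workcell import bot
from h import *
c=bot.capture("wrist");cv2.imwrite("pics/w5.png",c["image"][:,:,::-1])
```

```text
t 8.75 rot [ 0.001 -0.002 -0.408] d after rot [ 0.109  -0.119  -0.0035] now [ 0.0528 -0.1525 -0.0035] j1,j7 [0.07 1.96]
```

View pics/w5.png

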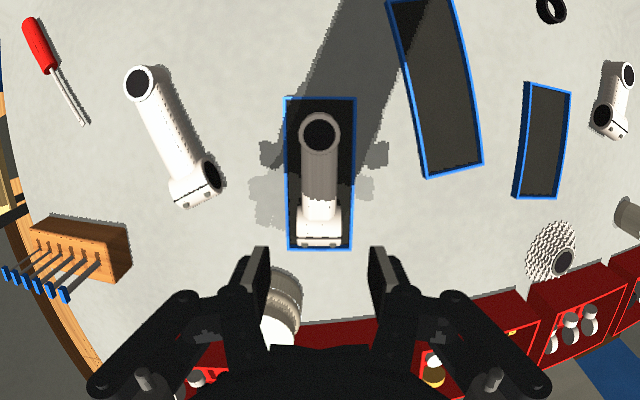

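The medium stem lies in its tray (rim 285–355, 97–249). I'll measure it precisely later. The long stem is next.

In the tool's units: -0.036 m is -0.72, 0.033 m is 0.66, -0.136 rad / 3.1416 = -0.0433.

Call:
jog_arm --steps '[0,0,0,0,0,-0.0433,0,0,0,0,0,-0.0433,0,0,0,0,0,-0.0433,0.3,-0.32,0,0,0,0,0.6,-0.64,0,0,0,0,0.66,-0.72,0,0,0,0,0.6,-0.64,0,0,0,0,0,0,0,0,0,0,0,0,0,0,0,0,0,0,0,0,0,0]' --finger_gap 1.0

```text
clock: 9.8
ee_pos: [0.5435, -0.4199, 0.2436]
orientation: [0.445, -3.105, -0.008]
force: [0.2, 0.0, -0.3]
opening: 1.0
gripper_force: 0.0
```

```bash
python3 go.py .543 -.425 .088 .283
```

Run:
```python
from workcell import bot
from h import *
c=bot.capture("wrist");cv2.imwrite("pics/w6.png",c["image"][:,:,::-1])
```

```text
t 9.8 rot [ 0.005 -0.004  0.002] d after rot [ 0.0019 -0.0047  0.1556] now [ 0.0013 -0.0056  0.1556] j1,j7 [0.33 2.6 ]
```

View pics/w6.png

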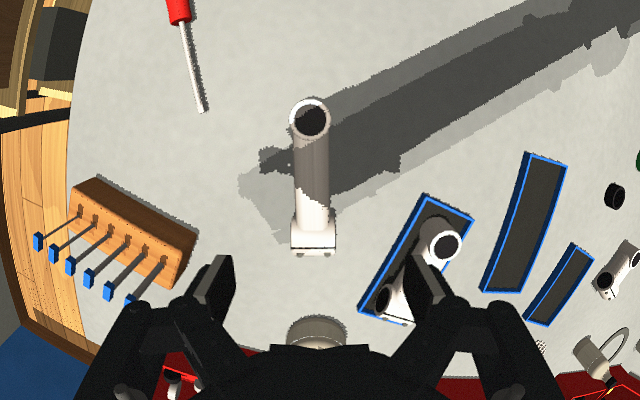

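J7 is at 2.6, close to its 2.69 limit, so I'll make a half turn for the same grasp. The long stem is centred at about column 312.

In the tool's units: 0.15 rad / 3.1416 = 0.0477.

Call:
jog_arm --steps '[0,0,0,0,0,0.0477,0,0,0,0,0,0.0477,0,0,0,0,0,0.0477,0,0,0,0,0,0.0477,0,0,0,0,0,0.0477,0,0,0,0,0,0.0477,0,0,0,0,0,0.0477,0,0,0,0,0,0.0477,0,0,0,0,0,0.0477,0,0,0,0,0,0.0477,0,0,0,0,0,0.0477]'

```text
clock: 10.95
ee_pos: [0.5443, -0.4195, 0.2446]
orientation: [-1.984, -2.429, 0.0]
force: [-0.5, -0.5, 0.5]
opening: 0.998
gripper_force: 0.0
```

Call:
jog_arm --steps '[0,0,0,0,0,0.0477,0,0,0,0,0,0.0477,0,0,0,0,0,0.0477,0,0,0,0,0,0.0477,0,0,0,0,0,0.0477,0,0,0,0,0,0.0477,0,0,0,0,0,0.0477,0,0,0,0,0,0.0477,0,0,0,0,0,0.0477,0,0,0,0,0,0.0446,0,0,0,0,0,0,0,0,0,0,0,0]'

```text
clock: 12.15
ee_pos: [0.5438, -0.4203, 0.2446]
orientation: [-3.105, -0.454, 0.006]
force: [-0.4, -0.1, -0.1]
opening: 0.995
gripper_force: 0.0
```

```bash
python3 go.py .543 -.425 .088 .283
```

```text
t 12.15 rot [-0.004  0.004  0.007] d after rot [-0.0021  0.0043  0.1566] now [-0.0016  0.0049  0.1566] j1,j7 [-0.06 -0.31]
```

In the tool's units: 0.03 m is 0.6, 0.004 m is 0.08, -0.004 rad / 3.1416 = -0.0013.

Call:
jog_arm --steps '[-0.04,0.08,0.4,-0.0013,0.0013,0.0022,0,0,0.6,0,0,0,0,0,0.6,0,0,0,0,0,0.4,0,0,0,0,0,0,0,0,0,0,0,0,0,0,0,0,0,0,0,0,0]'

```text
clock: 12.85
ee_pos: [0.5427, -0.4267, 0.1468]
orientation: [3.108, 0.436, 0.004]
force: [0.1, -0.2, -0.1]
opening: 1.0
gripper_force: 0.0
```

```bash
python3 go.py .543 -.425 .090 .283
```

```text
t 12.85 rot [ 0.003 -0.002 -0.004] d after rot [ 0.0008 -0.0015  0.0568] now [ 0.0006 -0.0017  0.0568] j1,j7 [-0.02 -0.27]
```

In the tool's units: 0.025 m is 0.5, 0.02 m is 0.4, -0.004 rad / 3.1416 = -0.0013.

Call:
jog_arm --steps '[0.02,-0.02,0.4,0,0,-0.0013,0,0,0.5,0,0,0,0,0,0.22,0,0,0,0,0,0,0,0,0,0,0,0,0,0,0]'

```text
clock: 13.35
ee_pos: [0.5431, -0.4255, 0.0903]
orientation: [3.108, 0.441, 0.003]
force: [1.0, -0.5, 0.7]
opening: 1.001
gripper_force: 0.0
```

Call:
jog_arm --steps '[0,0,0,0,0,0,0,0,0,0,0,0,0,0,0,0,0,0,0,0,0,0,0,0,0,0,0,0,0,0,0,0,0,0,0,0,0,0,0,0,0,0]' --finger_gap 0.0 --force 50

```text
clock: 14.05
ee_pos: [0.5432, -0.4253, 0.0899]
orientation: [3.108, 0.441, 0.003]
force: [-0.2, 0.5, 5.2]
opening: 0.383
gripper_force: 51.6
```

```bash
python3 go.py .531 -.145 .25 .127
```

```text
t 14.05 rot [ 0.002 -0.002  0.155] d after rot [ 0.0234 -0.2796 -0.1601] now [ 0.0665 -0.2723 -0.1606] j1,j7 [ 0.   -0.24]
```

Call:
jog_arm --steps '[0,0,-0.4,0,0,0,0,0,-0.8,0,0,0,0,0,-0.8,0,0,0,0,0,-0.8,0,0,0,0,0,-0.4,0,0,0,0,0,0,0,0,0,0,0,0,0,0,0,0,0,0,0,0,0]'

```text
clock: 14.85
ee_pos: [0.5422, -0.4239, 0.2473]
orientation: [-3.109, -0.441, 0.002]
force: [-0.1, -0.0, -2.0]
opening: 0.386
gripper_force: 51.0
```

```bash
python3 go.py .531 -.145 .25 .127
```

```text
t 14.85 rot [-0.001  0.001  0.155] d after rot [ 0.0242 -0.2781 -0.0027] now [ 0.0668 -0.271  -0.0024] j1,j7 [-0.05 -0.31]
```

In the tool's units: -0.045 m is -0.9, -0.04 m is -0.8, 0.08 rad / 3.1416 = 0.0255.

Call:
jog_arm --steps '[0,0,0,0,0,0.0255,0,0,0,0,0,0.0239,0.04,-0.4,0,0,0,0,0.06,-0.8,0,0,0,0,0.08,-0.9,0,0,0,0,0.08,-0.9,0,0,0,0,0.08,-0.9,0,0,0,0,0.08,-0.9,0,0,0,0,0.06,-0.76,0,0,0,0,0,0,0,0,0,0,0,0,0,0,0,0,0,0,0,0,0,0]'

```text
clock: 16.05
ee_pos: [0.5306, -0.1472, 0.2483]
orientation: [3.133, 0.196, -0.0]
force: [0.2, -0.0, -1.1]
opening: 0.388
gripper_force: 50.9
```

Call:
jog_arm --steps '[0,0,0.6,0,0,0,0,0,0.8,0,0,0,0,0,0.4,0,0,0,0,0,0,0,0,0,0,0,0,0,0,0,0,0,0,0,0,0]'

```text
clock: 16.65
ee_pos: [0.5321, -0.1475, 0.1602]
orientation: [3.133, 0.196, 0.005]
force: [-0.4, -0.5, -0.4]
opening: 0.389
gripper_force: 50.9
```

```bash
python3 go.py .531 -.145 .094 .127
```

Run:
```python
from workcell import bot
from h import *
c=bot.capture("wrist");cv2.imwrite("pics/w7.png",c["image"][:,:,::-1])
```

```text
t 16.65 rot [ 0.002 -0.003 -0.002] d after rot [-0.0008 -0.0026  0.0662] now [-0.001  -0.0028  0.0662] j1,j7 [-0.69 -0.89]
```

View pics/w7.png

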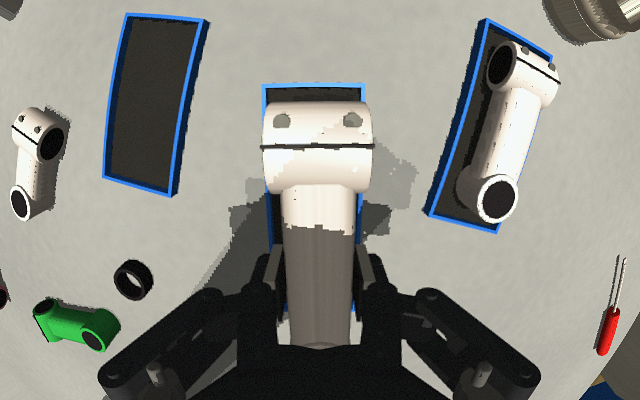

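The tray rim (262–366) is centred about 3 mm left of the stem (318), which matches the computed shift. I'll lower it.

In the tool's units: 0.02 m is 0.4, -0.003 m is -0.06, -0.003 rad / 3.1416 = -0.001.

Call:
jog_arm --steps '[-0.02,-0.06,0.3,0.0006,-0.001,-0.0006,0,0,0.4,0,0,0,0,0,0.3,0,0,0,0,0,0.2,0,0,0,0,0,0.14,0,0,0,0,0,0,0,0,0,0,0,0,0,0,0,0,0,0,0,0,0]'

```text
clock: 17.5
ee_pos: [0.5296, -0.1431, 0.0936]
orientation: [-3.131, -0.202, 0.006]
force: [-8.4, 3.0, 18.4]
opening: 0.388
gripper_force: 53.6
```

Call:
jog_arm --steps '[0,0,0,0,0,0,0,0,0,0,0,0,0,0,0,0,0,0,0,0,0,0,0,0]' --finger_gap 0.6

```text
clock: 17.9
ee_pos: [0.5299, -0.1432, 0.0916]
orientation: [-3.134, -0.202, 0.004]
force: [0.4, 0.3, 1.0]
opening: 0.597
gripper_force: 0.0
```

Call:
jog_arm --steps '[0,0,-0.2,0,0,0,0,0,-0.6,0,0,0,0,0,-0.8,0,0,0,0,0,-0.8,0,0,0,0,0,-0.6,0,0,0,0,0,0,0,0,0,0,0,0,0,0,0]'

```text
clock: 18.6
ee_pos: [0.5305, -0.1433, 0.2425]
orientation: [-3.134, -0.202, 0.001]
force: [-0.3, 0.3, -0.4]
opening: 0.601
gripper_force: 0.0
```

```bash
python3 go.py .541 .132 .25 -.37
```

```text
t 18.6 rot [-0.001  0.001  0.499] d after rot [-0.0897 -0.2604 -0.0075] now [ 0.0458 -0.2716 -0.0071] j1,j7 [-0.79 -0.99]
```

In the tool's units: -0.047 m is -0.94, -0.04 m is -0.8, 0.125 rad / 3.1416 = 0.0398.

Call:
jog_arm --steps '[0,0,-0.2,0,0,0.0398,0,0,0,0,0,0.0398,0,0,0,0,0,0.0398,0,0,0,0,0,0.0395,-0.16,-0.4,0,0,0,0,-0.28,-0.8,0,0,0,0,-0.32,-0.94,0,0,0,0,-0.32,-0.94,0,0,0,0,-0.32,-0.94,0,0,0,0,-0.28,-0.8,0,0,0,0,-0.12,-0.38,0,0,0,0,0,0,0,0,0,0]' --finger_gap 1.0

```text
clock: 19.8
ee_pos: [0.5395, 0.1353, 0.2504]
orientation: [3.088, -0.569, -0.007]
force: [-0.3, -1.1, -0.0]
opening: 1.002
gripper_force: 0.0
```

Call:
jog_arm --steps '[0,0,0.6,0,0,0,0,0,0.8,0,0,0,0,0,0.6,0,0,0,0,0,0,0,0,0,0,0,0,0,0,0,0,0,0,0,0,0]'

```text
clock: 20.4
ee_pos: [0.5414, 0.1307, 0.1536]
orientation: [-3.086, 0.58, 0.0]
force: [0.9, 0.4, -0.2]
opening: 1.002
gripper_force: 0.0
```

```bash
python3 go.py .541 .132 .090 -.37
```

Run:
```python
from workcell import bot
from h import *
c=bot.capture("wrist");cv2.imwrite("pics/w8.png",c["image"][:,:,::-1])
```

```text
t 20.4 rot [-0.001  0.    -0.002] d after rot [-0.0008 -0.0011  0.0636] now [-0.0008 -0.001   0.0637] j1,j7 [-1.15 -1.9 ]
```

View pics/w8.png

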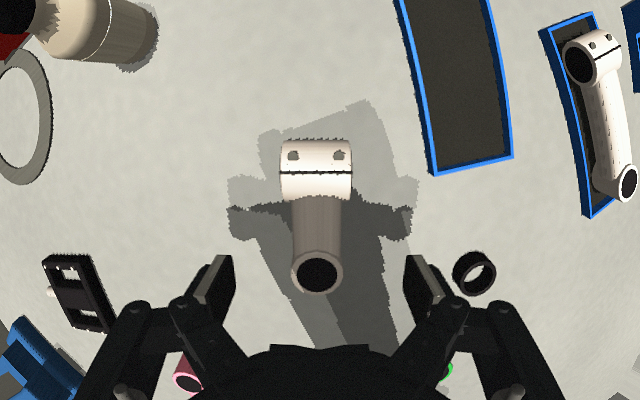

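The short stem is centred (column 317), and the spacer (475,272) is well clear of the fingers at world scale. I'll descend and grip.

In the tool's units: 0.025 m is 0.5, 0.02 m is 0.4.

Call:
jog_arm --steps '[-0.02,-0.02,0.4,0,0,0,0,0,0.5,0,0,0,0,0,0.36,0,0,0,0,0,0,0,0,0,0,0,0,0,0,0]'

```text
clock: 20.95
ee_pos: [0.54, 0.1329, 0.0896]
orientation: [-3.088, 0.578, 0.002]
force: [-0.5, -0.5, -0.1]
opening: 1.002
gripper_force: 0.0
```

Call:
jog_arm --steps '[0,0,0,0,0,0,0,0,0,0,0,0,0,0,0,0,0,0,0,0,0,0,0,0,0,0,0,0,0,0,0,0,0,0,0,0,0,0,0,0,0,0]' --finger_gap 0.0 --force 50

```text
clock: 21.65
ee_pos: [0.54, 0.1332, 0.0896]
orientation: [-3.087, 0.578, 0.002]
force: [-1.2, 0.0, 5.7]
opening: 0.387
gripper_force: 50.9
```

Call:
jog_arm --steps '[0,0,-0.4,0,0,0,0,0,-0.8,0,0,0,0,0,-0.8,0,0,0,0,0,-0.8,0,0,0,0,0,-0.4,0,0,0,0,0,0,0,0,0,0,0,0,0,0,0,0,0,0,0,0,0]'

```text
clock: 22.45
ee_pos: [0.5388, 0.133, 0.2472]
orientation: [3.087, -0.578, -0.008]
force: [0.4, -0.6, -1.4]
opening: 0.383
gripper_force: 50.2
```

```bash
python3 go.py .601 -.003 .25 -.136
```

```text
t 22.45 rot [ 0.002  0.005 -0.234] d after rot [ 0.0801  0.1263 -0.0028] now [ 0.1072  0.1043 -0.0031] j1,j7 [-1.25 -2.  ]
```

In the tool's units: 0.04 m is 0.8, 0.03 m is 0.6, -0.117 rad / 3.1416 = -0.0372.

Call:
jog_arm --steps '[0,0,0,0,0.0016,-0.0372,0,0,0,0,0,-0.0372,0.2,0.32,0,0,0,0,0.4,0.6,0,0,0,0,0.5,0.8,0,0,0,0,0.5,0.8,0,0,0,0,0,0,0,0,0,0,0,0,0.6,0,0,0,0,0,0.8,0,0,0,0,0,0.4,0,0,0,0,0,0,0,0,0,0,0,0,0,0,0]'

```text
clock: 23.65
ee_pos: [0.6018, -0.0031, 0.1586]
orientation: [3.132, -0.214, 0.001]
force: [1.2, -0.0, -1.2]
opening: 0.388
gripper_force: 50.2
```

Call:
jog_arm --steps '[0,0,0,0,0,0,0,0,0,0,0,0]'

```text
clock: 23.85
ee_pos: [0.603, -0.0029, 0.1606]
orientation: [3.134, -0.214, 0.007]
force: [0.3, -0.5, -1.1]
opening: 0.384
gripper_force: 50.2
```

```bash
python3 go.py .601 -.003 .0935 -.136
```

Run:
```python
from workcell import bot
from h import *
c=bot.capture("wrist");cv2.imwrite("pics/w9.png",c["image"][:,:,::-1])
```

```text
t 23.85 rot [-0.    -0.005 -0.   ] d after rot [-0.002   0.0004  0.0671] now [-0.0023  0.0004  0.067 ] j1,j7 [-0.82 -1.39]
```

View pics/w9.png

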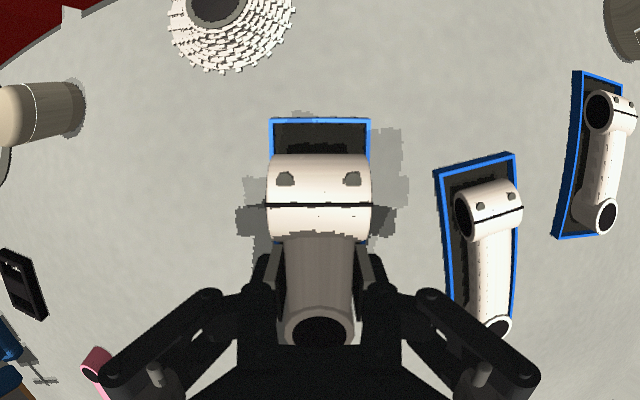

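The tray (269–371) is centred under the short stem. I'll lower it and release.

In the tool's units: 0.02 m is 0.4, 0.015 m is 0.3, -0.005 rad / 3.1416 = -0.0016.

Call:
jog_arm --steps '[-0.04,0,0.3,0,-0.0016,0,0,0,0.4,0,0,0,0,0,0.3,0,0,0,0,0,0.2,0,0,0,0,0,0.12,0,0,0,0,0,0,0,0,0,0,0,0,0,0,0,0,0,0,0,0,0]'

```text
clock: 24.7
ee_pos: [0.6003, -0.0028, 0.0937]
orientation: [3.134, -0.214, -0.003]
force: [-2.4, -0.5, 4.6]
opening: 0.39
gripper_force: 50.9
```

Call:
jog_arm --steps '[0,0,0,0,0,0,0,0,0,0,0,0,0,0,0,0,0,0,0,0,0,0,0,0]' --finger_gap 0.6

```text
clock: 25.1
ee_pos: [0.6002, -0.0025, 0.0931]
orientation: [3.134, -0.214, -0.004]
force: [-0.2, 0.1, -0.0]
opening: 0.599
gripper_force: 0.0
```

Call:
jog_arm --steps '[0,0,-0.2,0,0,0,0,0,-0.6,0,0,0,0,0,-0.8,0,0,0,0,0,-0.8,0,0,0,0,0,-0.6,0,0,0,0,0,0,0,0,0]'

```text
clock: 25.7
ee_pos: [0.6028, -0.0034, 0.2485]
orientation: [-3.133, 0.214, -0.009]
force: [0.9, -0.1, 0.2]
opening: 0.596
gripper_force: 0.0
```

Call:
jog_arm --steps '[0,-0.6,-0.6,0,0,0,0,-1,-0.4,0,0,0,0,-1,0,0,0,0,0,-1,0,0,0,0,0,-1,0,0,0,0,0,-1,0,0,0,0,0,-1,0,0,0,0,0,-0.8,0,0,0,0,0,-0.4,0,0,0,0,0,0,0,0,0,0,0,0,0,0,0,0]'

```text
clock: 26.8
ee_pos: [0.653, 0.3798, 0.2907]
orientation: [3.132, -0.214, -0.005]
force: [-0.1, -1.4, 0.2]
opening: 0.597
gripper_force: 0.0
```

Run:
```python
from workcell import bot
from h import *
for n in("top","scene"):
    c=bot.capture(n); cv2.imwrite(f"pics/{n}f.png",c["image"][:,:,::-1]); P=world(c); im=c["image"].astype(int)
    print(n)
    for nm,x,y in(("sho",602,-3),("lon",530,-145),("med",615,-281)):
        near=(abs(P[...,0]*1000-x)<115)&(abs(P[...,1]*1000-y)<62)&(c["z_map"]>.1)
        b=near&(im[...,2]>im[...,0]+30)&(im[...,2]>im[...,1]+20)&(P[...,2]<.04)
        w=near&(P[...,2]>.024)&(P[...,2]<.07); 
        q=P[w]; t=q[q[:,2]>.038]; A=np.c_[t[:,:2]-t[:,:2].mean(0),np.ones(len(t))]
        print(nm,"tray",*rect(P[b]),"stem",*rect(q),"top z",np.percentile(q[:,2],[50,90,97]).round(4),"slope",np.linalg.lstsq(A,t[:,2],rcond=None)[0].round(3))
```

```text
top
sho tray [601.9  -4.1 144.2  75.6] -0.135 stem [602.3  -3.2 108.8  44.8] -0.135 top z [0.0438 0.0478 0.0496] slope [-0.001 -0.002  0.044]
lon tray [ 530.4 -146.7  195.1   77. ] 0.126 stem [ 531.3 -143.2  159.4   45.1] 0.143 top z [0.0429 0.0476 0.0494] slope [-0.     0.007  0.044]
med tray [ 615.6 -283.4  170.9   79.4] -0.124 stem [ 645.1 -285.8  194.    60.3] -0.307 top z [0.0433 0.0483 0.0502] slope [-0.005 -0.041  0.044]
scene
sho tray [6.003e+02 5.000e-01 1.435e+02 8.780e+01] -0.144 stem [600.5  -5.5 112.1  48.5] -0.113 top z [0.0393 0.0443 0.0455] slope [0.    0.015 0.042]
lon tray [ 528.3 -143.2  192.7   86.4] 0.15 stem [ 528.4 -143.3  163.7   47.3] 0.095 top z [0.039  0.044  0.0457] slope [0.001 0.004 0.042]
med tray [ 612.7 -277.6  168.8   82.4] -0.137 stem [ 614.3 -280.8  135.    45.8] -0.168 top z [0.0399 0.0443 0.0459] slope [0.004 0.017 0.042]
```

View pics/topf.png

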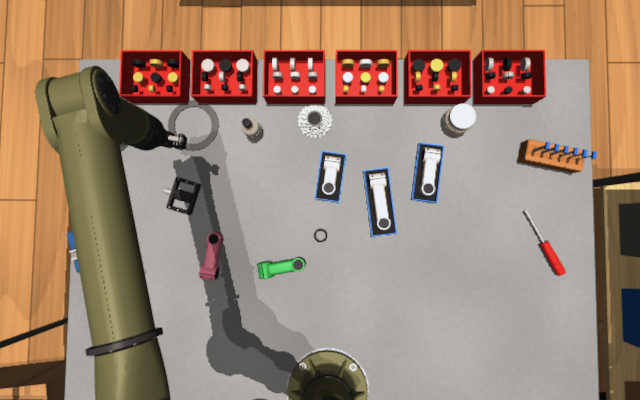

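All three stems lie inside their own trays, at (331,177), (380,202) and (427,173), centred and about 4 mm higher than on the bench. The bystanders have not moved and the arm is clear.

```bash
python3 -c "
from workcell import bot
print(bot.finish_job())"
```

```text
the job is handed in; nothing more can be done
None
```

I put the short, medium and long stems in their matching trays and handed the job in at about 27 s of the 77 s allowed; the final camera check showed all three flat and centred within a few mm, bystanders in place and the arm clear, but no verdict came back.

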